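Stand the toppled storage tins back up off the hob

TASK

The green tin and the red tin have toppled and are leaning over the hob. Push each one gently back with the fingers until it stands upright by itself on the counter, on the spot where its foot is now. Do not lift, carry or slide the tins away, and leave everything else where it is.

Things in the scene. Friction and masses are not known exactly. Their poses are not given: they have to be found in the camera images.
- green_tin: green box-shaped tin, steel lid, 70 (x) x 100 (y) x 180 mm (z), 0.3-0.65 kg, centre of mass 77 mm up. Origin: centre of underside. Leans 35 deg to its +x on the hob's front (robot) side: +x face on the grate's outer top edge, +x bottom edge on the counter 35 mm outside the grate. Brought back under about 24 deg it drops upright by itself; pushed fast it may go over the other way
- green_tin_edge (a point): on the green tin: middle of the 100 mm top edge of its leaning (+x) face, the part that overhangs the hob furthest; about 147 mm above the counter at the start, 103 mm out horizontally from the foot edge. For 70 mm beyond it, over the hob, nothing stands above the grate
- green_tin_foot (a point): on the green tin: middle of the 100 mm bottom edge of its leaning (+x) face, on the counter; the tin pivots about this edge
- green_tin_heel (a point): on the green tin: middle of the other (-x) bottom edge, raised about 40 mm at the start, on the counter when upright
- red_tin: red box-shaped tin, steel lid, 70 (x) x 100 (y) x 180 mm (z), 0.3-0.65 kg, centre of mass 77 mm up. Origin: centre of underside. Leans 35 deg to its +x on the hob's right (-y) end: +x face on the grate's outer top edge, +x bottom edge on the counter 35 mm outside the grate. Brought back under about 24 deg it drops upright by itself; pushed fast it may go over the other way
- red_tin_edge (a point): on the red tin: middle of the 100 mm top edge of its leaning (+x) face, the part that overhangs the hob furthest; about 147 mm above the counter at the start, 103 mm out horizontally from the foot edge. For 70 mm beyond it, over the hob, nothing stands above the grate
- red_tin_foot (a point): on the red tin: middle of the 100 mm bottom edge of its leaning (+x) face, on the counter; the tin pivots about this edge
- red_tin_heel (a point): on the red tin: middle of the other (-x) bottom edge, raised about 40 mm at the start, on the counter when upright
- hob: two-burner gas hob fixed to the counter, steel tray 290 mm (x) x 510 mm (y) x 12 mm, black grate with its top 50 mm above the counter, spanning x -139..139 and y -249..170 mm in the hob's frame; two knobs at the +y end. Origin: centre of its underside
- white_tin: white tin of the same size as the other two, standing upright on the counter; leave alone. Origin: centre of its underside
- sauce_jar: reddish jar, 66 mm diameter, 115 mm tall, red cap, on the counter; leave alone. Origin: centre of its underside
- spice_jar: small amber jar, 44 mm diameter, 100 mm tall, on the counter; leave alone. Origin: centre of its underside
- oil_bottle: green glass bottle, 68 mm diameter, 260 mm tall, on the counter; leave alone. Origin: centre of its underside
- pot: open steel pot, 120 mm across the rim, two side handles, 85 mm tall, standing on the grate over the left burner, its rim 135 mm above the counter; leave alone. Origin: centre of its underside
- mug: blue mug, 80 mm diameter, 90 mm tall, on the counter to the right; leave alone. Origin: centre of its underside
Things that resemble listed ones, but are neither listed nor needed, are in the scene too. Several things have the shape of the red_tin; the one meant has the colours described above.

How it is judged:
At the end, for the whole second after the job is handed in: Both tins stand upright on the counter (within 0.06 rad of vertical, base on the counter within 6 mm), at rest, each foot edge within 40 mm of where it began; the six other loose things are within 20 mm of where they began (angle between each of green_tin, red_tin's own z axis and vertical below 0.06 rad and height (world z) of each of green_tin, red_tin below 0.006 m and distance of each of green_tin_foot, red_tin_foot from where it was at the start of the episode below 0.04 m and linear speed of each of green_tin, red_tin below 0.02 m/s and angular speed of each of green_tin, red_tin below 0.2 rad/s and distance of each of white_tin, sauce_jar, spice_jar, oil_bottle, pot, mug from where it was at the start of the episode below 0.02 m); the robot touches nothing.
It fails at once if the green tin is lifted: both long bottom edges are more than 12 mm off the counter (height (world z) of each of green_tin_foot, green_tin_heel above 0.012 m).
It fails at once if the green tin is carried or slid: its foot edge is more than 60 mm from where it began (distance of green_tin_foot from where it was at the start of the episode above 0.06 m).
It fails at once if the red tin is lifted: both long bottom edges are more than 12 mm off the counter (height (world z) of each of red_tin_foot, red_tin_heel above 0.012 m).
It fails at once if the red tin is carried or slid: its foot edge is more than 60 mm from where it began (distance of red_tin_foot from where it was at the start of the episode above 0.06 m).
It fails at once if another loose thing (white tin, jar, bottle, pot, mug) is moved more than 20 mm (distance of any of white_tin, sauce_jar, spice_jar, oil_bottle, pot, mug from where it was at the start of the episode above 0.02 m).
It also fails if it takes over 58 s, if anything falls off the work surface, if the arm or the gripper's body presses on something with over 40 N, if the wrist force passes 120 N, or if a joint passes its speed limit or range.

ROBOT

A 7-joint arm with a two-finger parallel gripper is mounted at the origin on the work surface. World frame = base frame: x ahead of the robot, y to its left, z up, the work surface at z = 0. Lengths are in m, angles in rad, forces in N, time in s.
With the tool pointing down it reaches from about 0.4 to 0.9 m from the base axis. Payload 5.5 kg.
Tool frame: the origin (TCP) lies between the finger pads; the fingertips stand 14 mm ahead of it and the grasp point (between the pads) lies 5 mm behind it (robot.tips_ahead is the distance from the TCP to the fingertips, in m); z points along the fingers, y is the line along which they close (so a half turn about z gives the same grasp; the last joint's range is limited). The gripper opens to 92 mm and grips with 3 to 60 N. Pads are 19 mm wide; open, the fingers measure 130 mm over their backs; the gripper's body (75 mm by 190 mm) begins 47 mm behind the grasp point.
Start: joints at [1.399, 0.501, -0.427, 1.55, 0.221, 1.138, -0.21], TCP at [0.274, -0.59, 0.241] pointing down, gripper open.
Joint ranges: [-2.88, 2.88], [-0.31, 2.03], [-1.54, 1.56], [0.2, 2.42], [-1.41, 4.55], [0.19, 2.02], [-2.57, 2.57]. Speed limits (rad/s): [2.57, 2.57, 3.14, 3.14, 3.14, 3.14, 3.14].

INTERFACE

Orientations are given as a unit quaternion [w, x, y, z].
In Python, from plant import robot, hand, planner, get_obs, optics, workorder gives the robot as it stands. Calls block until the motion is done:
- robot.move_to(position, orientation): joint-space move of the TCP to a pose.
- robot.movel(position, vel=0.15, attitude=None, threshold=None): straight line of the TCP; attitude=None keeps the orientation; vel is the mean speed in m/s. With threshold (N) it stops when the force on the tool has changed by that much, and returns True; else False.
- robot.goto_joints(angles): joint-space move.
- hand.move_gripper(opening): opening from 0.0 (shut) to 1.0 (fully open); the grip force is fixed at half the most; returns when the fingers have stopped.
- robot.dwell(seconds).
- planner.solve_ik(position, orientation): joint angles nearest the present ones, or None.
- get_obs(): the state.
- optics.grab_frame(name): name is "scene" or "side" or "wrist"; returns (picture, depth): 420x560x3 uint8, red, green, blue; 420x560 float32, m along the optical axis (not along the pixel's ray), 0 where there is no reading.
- optics.camera_model(name): a dict with "mtx" (3x3 intrinsics, pixels), "distortion" ([k1, k2, p1, p2, k3] as OpenCV has them; the pictures are not rectified), "view" (4x4, takes a point from world to camera coordinates); the wrist camera has in their place "mount" (4x4, takes a point from camera to tool coordinates, whose origin is the TCP and whose axes are the flange's). Camera axes: x right, y up, looking along -z (the intrinsics and any distortion apply to the point x, -y, -z); pixel columns grow to the right and rows downward; lengths in m; the calibration is good to about 2 mm. A picture is of the moment at which its call begins: read the wrist's pose just before it. camera_model takes no time and is no camera call.
A pose or a line that the arm cannot do raises robot.PlanningError and nothing moves.
- workorder.close_job(): hands the job in; it is judged then, once.
The state is a dict: "t": time; "joint_pos": joint angles; "dq": joint speeds; "tau": joint torques, N m; "position": TCP position; "eef_rot": TCP orientation; "wrist_force": force on the tool from outside, world axes, zero at the start; "ft_torque": the same for the moment, N m; "finger_gap": opening from 0.0 (shut) to 1.0 (fully open); "grip_force": force on a finger pad.
Only numpy, scipy, OpenCV 4.12 (cv2) and the standard library are available. Lean on these libraries where they do the work, as an engineer would, in place of code of your own. Each camera call takes 0.05 s, during which the arm holds its last target. There are 200 camera calls.

## Working session

There is one attempt and no reset: what is moved stays moved. The work goes in short steps, each a Python script; the robot and the scene stay as the last script left them, time stands still between calls to the robot, and variables do not carry over. Pictures are saved under pics/ and viewed, at most 10 in all, crops included, and the job is handed in when it is done.

```bash
ls; mkdir -p pics; cat > h.py <<'E'
import numpy as np, cv2
from plant import robot, hand, planner, get_obs, optics, workorder
def world(name, depth, px):
    m=optics.camera_model(name); px=np.array(px,float).reshape(-1,2)
    n=cv2.undistortPoints(px.reshape(-1,1,2),np.array(m["mtx"]),np.array(m["distortion"])).reshape(-1,2)
    d=depth[px[:,1].astype(int),px[:,0].astype(int)]
    c=np.c_[n[:,0]*d,-n[:,1]*d,-d,np.ones(len(d))]
    return (c@np.linalg.inv(np.array(m["view"])).T)[:,:3]
def cloud(name,depth,mask):
    v,u=np.nonzero(mask&(depth>0)); return world(name,depth,np.c_[u,v]),np.c_[u,v]
E
python3 - <<'E'
from h import *
o=get_obs();print(o["t"],o["position"],o["eef_rot"],robot.tips_ahead)
ims=[]
for n in("scene","side"):
    p,d=optics.grab_frame(n);np.savez(f"pics/{n}.npz",p=p,d=d);cv2.imwrite(f"pics/{n}0.png",p[...,::-1])
    m=optics.camera_model(n);print(n,np.linalg.inv(m["view"])[:3,3])
E
```

```text
pics
0.0 [ 0.27343932 -0.58895187  0.23969627] [-9.37473914e-04  9.76463563e-01  2.15680302e-01 -1.95710052e-04] 0.014
scene [1.15145641 0.65849683 1.18511984]
side [-0.0514624   0.96115592  1.21550805]
```

View pics/scene0.png

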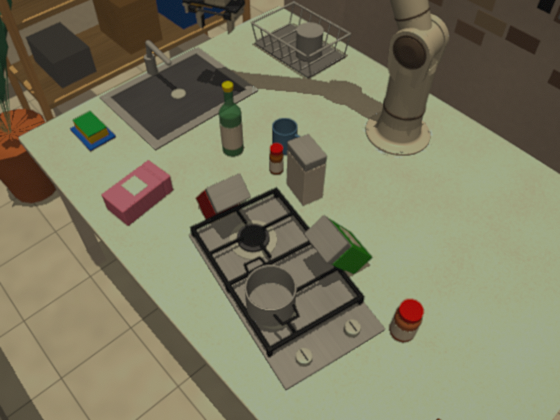

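View pics/side0.png

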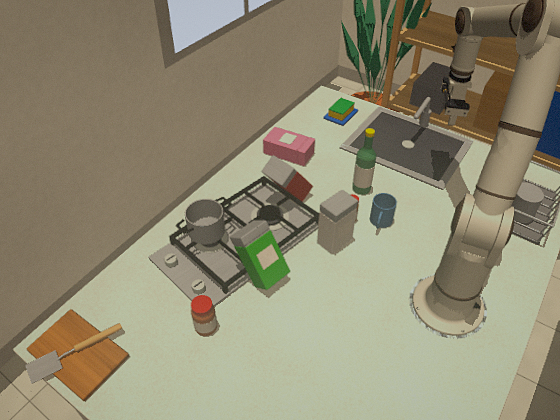

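The scene picture shows the green tin at about (340,243) and the red tin at about (222,197). The upright white tin is at (307,168), the pot at (270,290), and the sauce jar at (407,320).
Candidates for the red tin:
- leaning box with a red side at scene (222,197) / side (290,180)
- flat pink box at scene (138,190), a decoy
- white tin at scene (307,168)

By the description it is the leaning one. The only green box is the one at (340,243); the bottle at (231,125) and the sponge at (92,128) are not box-shaped tins.

```bash
cat > fit.py <<'E'
from h import *
from scipy.optimize import least_squares
C=[];K=[]
for n in("scene","side"):
    f=np.load(f"pics/{n}.npz");c,uv=cloud(n,f["d"],np.ones(f["d"].shape,bool));C.append(c);K.append(f["p"][uv[:,1],uv[:,0]])
C=np.vstack(C);K=np.vstack(K);hsv=cv2.cvtColor(K[None],cv2.COLOR_RGB2HSV)[0].astype(int)
def sdf(p,x,y,yaw,tilt):   # foot edge middle at (x,y,0), leaning towards yaw
    a=np.array([np.cos(yaw),np.sin(yaw),0]);b=np.array([-a[1],a[0],0]);z=np.array([0,0,1.])
    up=np.cos(tilt)*z+np.sin(tilt)*a; out=np.cos(tilt)*a-np.sin(tilt)*z
    q=p-np.array([x,y,0]); L=np.c_[q@out+.035,q@b,q@up-.09]
    e=abs(L)-[.035,.05,.09]
    return np.linalg.norm(np.maximum(e,0),axis=1)+np.minimum(e.max(1),0)
def fit(P,g,yaw,tilt=np.radians(35)):
    for r in(.05,.025,.012):
        for _ in range(3):
            s=P[abs(sdf(P,g[0],g[1],yaw,tilt))<r]
            o=least_squares(lambda t:sdf(s,*t),[g[0],g[1],yaw,tilt],loss="soft_l1",f_scale=.003);g,yaw,tilt=o.x[:2],o.x[2],o.x[3]
    return o.x,len(s),np.sqrt(np.mean(o.fun**2))
E
python3 - <<'E'
from fit import *
g=(abs(hsv[:,0]-58)<14)&(hsv[:,1]>150)&(hsv[:,2]>60)
near=lambda n,u,v:world(n,np.load(f"pics/{n}.npz")["d"],[(u,v)])[0]
for nm,n,u,v in[("greenside","side",265,255),("greenlid","side",255,235),("redface","side",295,182),("redlid","side",281,172),("redsc","scene",207,204),("redsc2","scene",228,192),("white","side",340,200),("pot","side",205,212),("bottle","side",368,150),("mug","side",383,205),("sauce","side",202,302),("spice","scene",277,150),("hobcornerknob","scene",290,380),("hobcorner2","scene",380,330),("grateL","scene",360,297),("grate far R","scene",276,192),("grate far L","scene",194,233)]:
    print(nm,near(n,u,v).round(3))
P=C[(C[:,2]>.058)&(C[:,2]<.25)]
gr=P[(abs(P-near("side",265,255))<.2).all(1)]
rd=P[(abs(P-near("side",295,182))<.2).all(1)]
# grate: dark pts at z~.05
k=C[(abs(C[:,2]-.05)<.006)&(K.max(1)<60)];k=k[(np.linalg.norm(k[:,:2]-near("scene",253,237)[:2],axis=1)<.45)]
print("grate",cv2.minAreaRect(k[:,:2].astype(np.float32)),len(k))
print(cv2.boxPoints(cv2.minAreaRect(k[:,:2].astype(np.float32))))
S=np.load("pics/side.npz")["p"][110:310,150:400,::-1];A=np.load("pics/scene.npz")["p"][120:320,170:420,::-1]
cv2.imwrite("pics/crop1.png",cv2.resize(np.vstack([np.hstack([S,A])]),(800,320),interpolation=cv2.INTER_CUBIC))
E
```

```text
greenside [0.5   0.228 0.116]
greenlid [0.54  0.219 0.169]
redface [ 0.597 -0.08   0.123]
redlid [ 0.635 -0.052  0.168]
redsc [ 0.698 -0.101  0.114]
redsc2 [ 0.656 -0.058  0.167]
white [ 0.405 -0.031  0.183]
pot [0.786 0.166 0.078]
bottle [ 0.444 -0.294  0.187]
mug [ 0.335 -0.233  0.037]
sauce [0.544 0.456 0.115]
spice [ 0.42  -0.13   0.105]
hobcornerknob [0.835 0.367 0.011]
hobcorner2 [0.589 0.427 0.016]
grateL [0.576 0.342 0.053]
grate far R [ 0.498 -0.048  0.05 ]
grate far L [ 0.761 -0.087  0.055]
grate ((0.605548083782196, 0.0104636549949646), (0.7149588465690613, 0.3770667314529419), 62.92485046386719) 3593
[[ 0.27496612 -0.22202711]
 [ 0.61071026 -0.39365232]
 [ 0.93613005  0.24295442]
 [ 0.6003859   0.41457963]]
```

View pics/crop1.png

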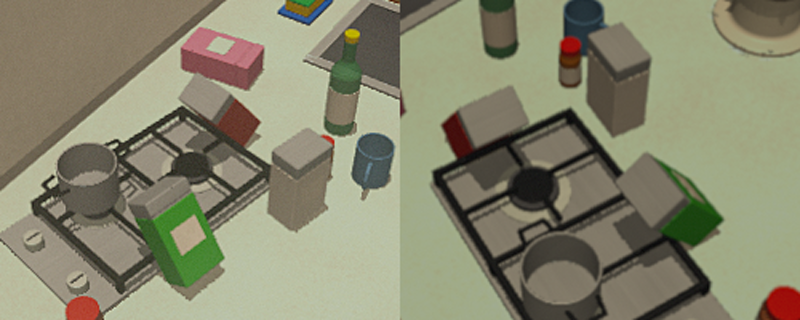

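The crop confirms the choice: the red tin is the one leaning with its steel lid over the hob's far right end, and the green tin leans at the robot side. The pink box is flat and away from the hob.

```bash
python3 - <<'E'
from fit import *
P=C[(C[:,2]>.058)&(C[:,2]<.25)]
Q=C[(C[:,2]>.01)&(C[:,2]<.25)]
for nm,g,yaw in(("green",(.49,.22),-.17),("red",(.64,-.14),1.40)):
  for PP in(P,Q):
    x,n,r=fit(PP,np.array(g),yaw);a=np.array([np.cos(x[2]),np.sin(x[2])])
    e=[*(x[:2]+.18*np.sin(x[3])*a),.18*np.cos(x[3])]
    print(nm,x.round(4),"tilt",np.degrees(x[3]).round(1),"yaw",np.degrees(x[2]).round(1),n,r.round(4),"edge",np.round(e,3))
# things above z .06 around each edge, for clearance: coarse height map
H=np.zeros((36,34))
for p in C[(C[:,2]<.4)&(C[:,2]>0)]:
    i=int((p[0]-.3)/.02);j=int((p[1]+.34)/.02)
    if 0<=i<36 and 0<=j<34:H[i,j]=max(H[i,j],p[2])
print("cols y -.34..",)
for i in range(30):print("%.2f"%(.3+.02*i)," ".join("%2d"%(h*100) for h in H[i]))
E
```

```text
green [ 0.5032  0.2227 -0.1951  0.6158] tilt 35.3 yaw -11.2 4159 0.0023 edge [0.605 0.203 0.147]
green [ 0.5033  0.2226 -0.195   0.616 ] tilt 35.3 yaw -11.2 4706 0.0024 edge [0.605 0.202 0.147]
red [ 0.6407 -0.1298  1.3771  0.6108] tilt 35.0 yaw 78.9 2308 0.0027 edge [ 0.661 -0.028  0.147]
red [ 0.6626 -0.0127  1.3882 -0.1736] tilt -9.9 yaw 79.5 3175 0.006 edge [ 0.657 -0.043  0.177]
cols y -.34..
0.30  0  0  0  0  8  9  9  9  9  9  7  0  0  0  0  0  1  0  0  0  1  0  1  0  0  1  1  0  0  0  0  0  0  0
0.32  0  0  0  0  8  9  0  0  9  9  0  0  0  0  0  0  1  0  0  1  0  0  0  0  1  0  0  0  0  0  0  0  0  0
0.34  0  0  0  0  2  9  8  9  9  0  0  0  0  0 14  0  0  1  0  0  0  0  0  0  0  0  0  0  0  1  0  0  0  0
0.36  0  0  0  0  0  0  9  9  8  0  0  0  0 18 18 18 18 18 16  0  0  1  0  0  0  0  0  0  0  0  0  0  0  1
0.38  0  0  0  0  0  0  0  0  0 10 10  0  0 18 18 18 18 18 18  0  0  0  0  0  0  0  0  0  0  0  0  0  0  0
0.40  0 16 17  0  0  0  0  0 10 10 10  5  0 18 18 18 18 18 18  0  0  1  0  0  0  0  0  0  0  0  0  0  0  0
0.42 16 26 26 17  0  0  0  1  7 10 10  4 15 18 18 18 18 1
[... 1810 characters left out ...]
5  5  5  5  5  5  5  5  5 13 13 13  6  6  0 13 13 13 12  4
0.78  7  7  7  7  0  0  0  0  0  0  0  0  0  0  0  1  1  5  5  5  5  5  5  5 13 13 13  5 13 14 13 13  5  4
0.80  7  7  7  7  0  0  0  0  0  0  0  0  0  0  0  0  0  0  0  0  0  1  5  5  5 13 14 13 13 12  5  5  5  1
0.82  7  7  7  7  0  0  0  0  0  0  0  0  0  0  0  0  0  0  0  0  0  0  0  0  0  1  1  5  5  5  5  5  2  1
0.84  7  7  7  7  0  0  0  0  0  0  0  0  0  0  1  0  0  0  0  0  0  0  0  0  0  0  0  0  0  0  0  2  1  1
0.86  7  7  7  7  0  0  0  0  0  0  0  0  0  0  0  0  0  0  0  0  0  0  0  0  0  0  0  0  0  0  0  0  0  0
0.88  7  0  0  0  0  0  0  0  0  0  0  0  0  0  0  0  1  0  0  0  0  0  0  0  0  0  0  0  0  0  0  0  0  0
```

Both fits are good: tilts of 35.0° and 35.3°, edges at 147 mm high, and yaws perpendicular to each other. I'll push with shut fingers, tips at z ≈ 0.125 just behind each overhanging edge, starting with red.

```bash
cat > push.py <<'E'
from h import *
from scipy.spatial.transform import Rotation as Ro
T={"red":(.6407,-.1298,1.377),"green":(.5032,.2227,-.195)}
ZT=.125+robot.tips_ahead
def pose(nm,s,z,flip=0):     # s: distance beyond the foot edge along the lean
    x,y,w=T[nm];a=np.array([np.cos(w),np.sin(w),0]);ax=-a if not flip else a
    zt=np.array([0,0,-1.]);R=np.c_[ax,np.cross(zt,ax),zt];q=Ro.from_matrix(R).as_quat()
    return [*(np.array([x,y])+s*a[:2]),z],[q[3],*q[:3]]
def approach(nm,ztop):
    sol=[]
    for f in(0,1):
        p,q=pose(nm,.133,ztop,f);j=planner.solve_ik(p,q)
        if j is not None: sol.append((np.abs(np.array(j)-get_obs()["joint_pos"]).max(),f,p,q))
    d,f,p,q=min(sol,key=lambda t:t[0]);print(nm,"flip",f,"max dj",d.round(2));robot.move_to(p,q)
def push(nm):
    p,_=pose(nm,.133,ZT);print("descent touch",robot.movel(p,vel=.12,threshold=6))
    for s,v in((.115,.06),(.065,.025)):
        print(s,robot.movel(pose(nm,s,ZT)[0],vel=v,threshold=15),get_obs()["wrist_force"].round(1))
    robot.dwell(.8)
    robot.movel(pose(nm,.11,ZT)[0],vel=.1);robot.movel(pose(nm,.11,.27)[0],vel=.15)
    print(get_obs()["t"])
def look(tag):
    for n in("scene","side"):
        p,d=optics.grab_frame(n);np.savez(f"pics/{n}.npz",p=p,d=d);cv2.imwrite(f"pics/{n}_{tag}.png",p[...,::-1])
E
python3 - <<'E'
from push import *
o=get_obs();hand.move_gripper(0.0)
p=o["position"].copy();p[2]=.38
try: robot.movel(p,vel=.2)
except robot.PlanningError as e: print("up",e)
approach("red",.38);print(get_obs()["t"],get_obs()["position"])
push("red");look("r")
E
```

```text
red flip 1 max dj 0.78
4.9 [ 0.66646859 -0.00109552  0.37982367]
descent touch False
0.115 False [-0.1  0.9 -0.6]
0.065 False [-0.1  0.5 -1.5]
12.0833
```

View pics/side_r.png

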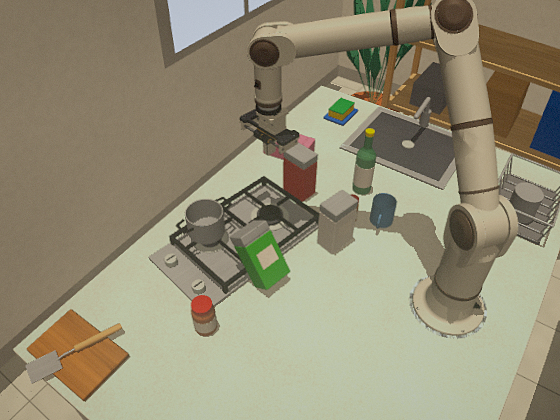

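The red tin now stands upright at (300,172), and the green tin still leans at (262,255). Nothing else has moved. Next is the green tin.

```bash
python3 - <<'E'
from push import *
approach("green",.30);print(get_obs()["t"],get_obs()["position"])
push("green")
robot.movel([.55,.12,.40],vel=.2)
look("g")
E
python3 - <<'E'
from fit import *
P=C[(C[:,2]>.07)&(C[:,2]<.22)]
for nm,g,yaw in(("green",(.5032,.2227),-.195),("red",(.6407,-.1298),1.377)):
    x,n,r=fit(P,np.array(g),yaw,0.);print(nm,x.round(4),"moved",np.linalg.norm(x[:2]-g).round(4),n,r.round(4))
E
```

```text
green flip 0 max dj 1.11
13.2167 [0.6340679  0.19590363 0.2992722 ]
descent touch False
0.115 False [ 0.5 -0.3 -1. ]
0.065 False [ 1.5 -0.8  0.2]
19.7333
green [ 0.5003  0.2228 -0.1897  0.0128] moved 0.0029 3706 0.002
red [ 0.6404 -0.1321  1.3781  0.0016] moved 0.0023 2962 0.0022
```

View pics/side_g.png

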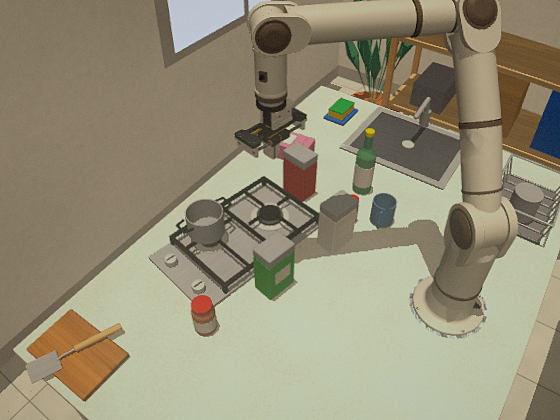

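Both tins stand upright: green at (274,266), red at (300,172). Each foot moved under 3 mm, the arm is clear, and the other things are in place.

```bash
python3 -c "
from h import *
robot.dwell(.5);print(get_obs()['wrist_force'].round(2));print(workorder.close_job())"
```

```text
[-0.43  0.29  0.  ]
the job is handed in; nothing more can be done
None
```

The job is handed in with both tins standing upright, each foot within about 3 mm of where it began by the camera fit; nothing else looked moved, and the verdict was not shown.

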